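# Clear the sander's control panel and wind its speed down

### The job

Somebody has left things in the way of the sander's speed knob. Clear them first: stand the glue bottle upright on the cork mat (never tipping it over) and lay the wooden offcut flat inside the plywood tray. Then turn the speed knob fully anticlockwise to its stop, and leave the jar, tin and sanding block where they are.

Things in the scene. Friction and masses are not known exactly. Their poses are not given: they have to be found in the camera images.
- sander: Small yellow bench disc sander, fixed; origin on the bench. 325 mm deep (x -100 to +225), 220 mm wide (y +-110). Front (-x) 45 mm high; from there a control panel slopes up at 30 degrees to a level ledge 120 mm high (x 30 to 110). Behind: black motor, top 150 mm high; sanding disc and its table on the +y side (x 100 to 230, to y 185 mm, up to 163 mm high)
- panel (a point): Centre of the sloping panel's face (sander x -35, y 0, z 82.5 mm; sander's axes). Panel 150 mm long; its normal leans 30 degrees from vertical towards -x. Two guard cheeks, 12 mm thick, stand 55 mm out of it at y +-94 mm, running up the slope from 34 mm below to 46 mm above this point, with stops 14 mm higher still on their lower ends
- knob_grip (a point): Grip point of the black speed knob in the middle of the panel, on its axis, 37 mm out from the panel face. z axis: the knob's axis, outwards; x axis: along the grip bar (42 mm long, 14 mm thick, from 23 mm below to 7 mm above this point), turning with the knob; white mark at its -x end. Round base under it 68 mm across, up to 14 mm above the panel
- knob (a joint): Angle of the speed knob in rad: 0 at its anticlockwise stop (off), growing as it is turned clockwise seen from outside along its axis, to 4.7; it stays where it is left
- offcut: Pale wooden offcut, 50 x 250 x 18 mm (x, y, z), loose, about 130 g. It starts lying sloped across the tops of the two guard cheeks, over the knob, against the stops. Origin: centre of its underside; z axis normal to its broad face
- bottle: White plastic glue bottle, loose, about 250 g: straight-sided, 54 mm in diameter up to 130 mm, then a shoulder and a nozzle 24 mm in diameter, 150 mm tall in all. It starts standing on the bench just in front of the panel. Origin: centre of its underside, z up its axis
- tray: Low open plywood tray, fixed, 320 x 165 x 45 mm outside (x, y, z), walls and floor 6 mm thick; origin: centre of its underside
- mat: Square cork mat, fixed flat on the bench, 140 x 140 x 8 mm; origin: centre of its underside
- jar: Bystander: small glass jar with a metal lid, 46 mm in diameter, 55 mm tall, standing on the sander's ledge behind the panel; origin: centre of its underside
- tin: Bystander: closed tin, 74 mm in diameter, 100 mm tall, standing on the bench just beyond the mat; origin: centre of its underside
- block: Bystander: cork sanding block, 60 x 90 x 35 mm, lying on the sander's ledge beside the jar; origin: centre of its underside
Things that resemble listed ones, but are neither listed nor needed, are in the scene too. Of the things like the mat, leave any that is purple or yellow; of the rest the smaller one is meant.

How it is judged:
By the outcome, as a careful person would: the job done as asked, in the order asked, and still so for the second after the job is handed in, with the robot touching nothing.
It also fails if it takes over 67 s, if anything falls off the work surface, if the arm or the gripper's body presses on something with over 40 N, if the wrist force passes 120 N, or if a joint passes its speed limit or range.

### The arm

A 6-joint arm with a two-finger parallel gripper is mounted at the origin on the work surface. World frame = base frame: x ahead of the robot, y to its left, z up, the work surface at z = 0. Lengths are in m, angles in rad, forces in N, time in s.
With the tool pointing down it reaches from about 0.15 to 0.775 m from the base axis. Payload 6.1 kg.
Tool frame: the origin (TCP) lies on the centre line of the jaws, within the pads' length; the fingertips stand robot.finger_overhang ahead of it and the grasp point (between the pads) lies 2 mm behind it (robot.finger_overhang is the distance from the TCP to the fingertips, in m); z points along the fingers, y is the line along which they close (so a half turn about z gives the same grasp; the last joint's range is limited). The gripper opens to 85 mm and grips with 20 to 120 N. Pads are 22 mm wide; open, the fingers measure 114 mm over their backs; the gripper's body (76 mm by 85 mm) begins 54 mm behind the grasp point. The pads swing forward as they close: fully open they stand 13 mm farther back than shut.
Start: joints at [1.131, 0.126, -0.04, 1.405, 0, 1.571], TCP at [0.224, 0.475, 0.248] pointing down, gripper open.
Joint ranges: [-2.72, 2.72], [-0.95, 1.95], [-1.27, 1.35], [-1.78, 2.02], [-1.46, 1.47], [-3.14, 3.14]. Speed limits (rad/s): [2.39, 2.39, 3.01, 3.14, 3.14, 3.14].

### API

Orientations are given as a unit quaternion [x, y, z, w].
In Python, from rig import sensors, optics, order, nets, robot gives the robot as it stands. The module is installed in compiled form; this text tells all that it offers.
- The arm moves only by the tool drive_tool, never from a script. Its argument "moves" is a list of rows, each a list of 3 entries, a list of its own where there are three numbers: the shift along the tool's x, y, z in mm, then the turn, a rotation vector about the tool's x, y, z in rad, then the opening, from 0 (shut) to 1 (fully open). A call has 1 to 5 rows; each row shifts and turns the commanded pose from where the row before left it, along the tool's axes as they then stand; what a row does not reach is not made up. A row lasts 1/8 s, in which the tool goes at most 62.5 mm and 10.7 degrees, less where a joint would pass 70% of its speed; a pose out of reach is approached as far as the arm can. A call with a gripper value outside its range is refused whole. The fingers move at their own pace and stop on an object; the grip force is fixed at half the most. Time passes only in rows, so rows that do not move let the fingers close. It gives the time, the measured TCP pose, the force, the opening and the grip force at its end, in the units of the state.
- sensors.observe(): the state, without advancing time (a new reading comes with each control period).
- optics.capture(name): name is "side" or "top"; returns the picture (400x640x3 uint8, blue, green, red); there is no depth.
- optics.camera_model(name): a dict with "vertical_fov" (degrees; the focal length in pixels is half the picture's height over the tangent of half this angle, whatever the lens; pixels are square), "cx", "cy" (the principal point, pixels), "k1" (the pictures are not rectified: a ray, as slopes to the right and down, at radius r is drawn at 1 + k1 r^2 times it, then the intrinsics apply), "view" (4x4, takes a point from world to camera coordinates). Camera axes: x right, y up, looking along -z (the intrinsics and any distortion apply to the point x, -y, -z); pixel columns grow to the right and rows downward; lengths in m; the calibration is good to about 2 mm. A picture is of the moment at which its call begins. camera_model takes no time and is no camera call.
- order.sign_off(): hands the job in; it is judged then, once.
Trained networks look in the newest picture that a camera, given by its name, has taken for a name from the list of things; names that differ only in an ending like _2 or _b are one class to them, and where a whole thing is asked for, a point or a joint stands for the part that bears it (a point fixed in the world has none). Each returns a list of dicts, best first, with "confidence" (0 to 1); they miss things now and then, are a little off and sometimes report something else, mostly with a low value. They report only what shows in the picture. A call takes as long as a camera call. They do not tell look-alikes from the thing itself.
- nets.trace(target, camera): "pixels" (400x640 bool, what is visible of it) and "xy" ([column, row] in pixels, amid what is visible of it).
- nets.spot_point(target, camera): "xy" ([column, row] in pixels: a listed point, or the origin of a listed thing).
The state is a dict: "t": time; "joint_positions": joint angles; "qd": joint speeds; "joint_torque": joint torques, N m; "position": TCP position; "ee_rot": TCP orientation; "contact_force": force on the tool from outside, world axes, zero at the start; "ft_torque": the same for the moment, N m; "width": finger opening in m; "grasp_force": force on a finger pad.
Only numpy, scipy, OpenCV 4.12 (cv2) and the standard library are available. Lean on these libraries where they do the work, as an engineer would, in place of code of your own. Each camera call takes 0.05 s, during which the arm holds its last target. There are 200 camera calls.

## Working session

There is one attempt and no reset: what is moved stays moved. The work goes in short steps, Python scripts to look and compute and a tool call to move; the robot and the scene stay as the last step left them, time stands still between calls to the robot, and variables do not carry over. Pictures are saved under pics/ and viewed, at most 10 in all, crops included, and the job is handed in when it is done.

Besides the shell and the picture viewer there is one more tool, called by a JSON object that holds its "fn" and its "kwargs", one argument or row to a line. drive_tool: Moves the arm, as the interface text tells. Its arguments: {"type":"object","properties":{"moves":{"type":"array","items":{"type":"array"}}},"required":["moves"]}

```bash
mkdir -p pics
cat > h.py <<'E'
import numpy as np, cv2
from scipy.spatial.transform import Rotation as R
from rig import sensors, optics, order, nets, robot
def K(c):
    m=optics.camera_model(c); f=200/np.tan(np.radians(m["vertical_fov"])/2); return m,f
def proj(c,P):
    m,f=K(c); V=np.array(m["view"]); P=np.atleast_2d(P); q=P@V[:3,:3].T+V[:3,3]
    s=np.c_[q[:,0]/-q[:,2],-q[:,1]/-q[:,2]]; r2=(s**2).sum(1,keepdims=True); s=s*(1+m["k1"]*r2)
    return s*f+[m["cx"],m["cy"]]
def ray(c,uv):
    m,f=K(c); V=np.array(m["view"]); d=(np.array(uv,float)-[m["cx"],m["cy"]])/f; s=d.copy()
    for _ in range(30): s=d/(1+m["k1"]*(s@s))
    Rm=V[:3,:3]; o=-Rm.T@V[:3,3]; v=Rm.T@np.array([s[0],-s[1],-1]); return o,v/np.linalg.norm(v)
def atz(c,uv,z):
    o,v=ray(c,uv); return o+v*(z-o[2])/v[2]
def tri(uvs):
    A=np.zeros((3,3));b=np.zeros(3)
    for c,uv in uvs.items():
        o,v=ray(c,uv);M=np.eye(3)-np.outer(v,v);A+=M;b+=M@o
    return np.linalg.solve(A,b)
def shot(c,name):
    im=optics.capture(c); cv2.imwrite(f"pics/{name}.png",im); return im
E
python3 - <<'E'
from h import *
print(robot.finger_overhang)
for c in("top","side"):
    shot(c,c+"1"); m,f=K(c); print(c,f,m["cx"],m["cy"],m["k1"],ray(c,[320,200]))
    for t in("panel","knob_grip","offcut","bottle","tray","mat","jar","tin","block","sander"):
        print(t,[(np.round(d["xy"],1).tolist(),round(d["confidence"],2)) for d in nets.spot_point(t,c)])
print(sensors.observe())
E
```

```text
0.017
top 487.0843788066571 323.77047147434575 198.94531863284607 -0.05568727981483597 (array([0.20682863, 0.08743411, 1.61315643]), array([ 0.16727283,  0.02732351, -0.98553195]))
panel [([347.1, 150.8], 0.76), ([466.4, 198.3], 0.56)]
knob_grip [([349.8, 154.3], 0.6), ([338.1, 187.9], 0.26)]
offcut [([341.6, 153.2], 0.56)]
bottle [([334.0, 191.7], 0.57), ([348.4, 153.4], 0.39)]
tray [([468.2, 198.3], 0.69)]
mat [([247.4, 283.4], 0.69), ([335.6, 188.0], 0.68), ([251.0, 201.4], 0.62), ([187.2, 193.3], 0.62), ([389.2, 236.2], 0.58)]
jar [([372.9, 118.7], 0.77)]
tin [([248.2, 158.6], 0.7), ([347.9, 151.7], 0.37)]
block [([337.6, 116.2], 0.63)]
sander [([350.6, 148.8], 0.66)]
side 447.4010976599281 324.0516745385978 203.63426503234115 0.03683887781801151 (array([-0.08251063, -0.67477017,  0.88990493]), array([ 0.44484455,  0.64227711, -0.62417421]))
panel [([379.6, 205.6], 0.82)]
knob_grip [([382.6, 207.9], 0.43)]
offcut [([372.4, 190.5], 0.67), ([424.2, 194.9], 0.67)]
bottle [([339.8, 229.8], 0.89)]
tray [([450.8, 347.8], 0.73), ([403.5, 177.8], 0.64)]
mat [([278.0, 187.6], 0.96), ([331
[... 235 characters left out ...]
ns': array([ 1.13103071e+00,  1.25800521e-01, -3.95823715e-02,  1.40541272e+00,
       -1.08693145e-05,  1.57080504e+00]), 'qd': array([-1.09352298e-03,  6.18164534e-05, -4.48710936e-04, -5.13842496e-05,
        7.79454513e-04,  8.96096257e-04]), 'joint_torque': array([ 5.30354118e-04, -4.35716343e+01,  3.53095758e+01,  1.25914783e-03,
       -1.08324758e-05,  4.71362512e-06]), 'position': array([0.22350373, 0.47503321, 0.24830233]), 'ee_rot': array([ 2.18119506e-01,  9.75922067e-01, -8.38554565e-07,  5.38132013e-06]), 'contact_force': array([-0.36467955, -0.71770942,  0.09528717]), 'ft_torque': array([ 0.01552717, -0.01151938, -0.01464261]), 'grasp_force': 0.0, 'width': 0.08549202696455173}
```

View pics/top1.png

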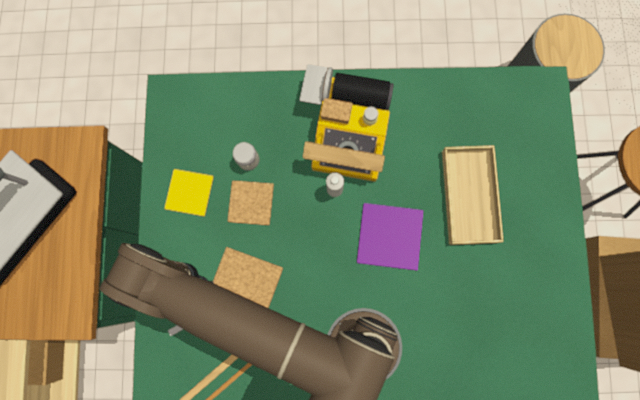

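View pics/side1.png

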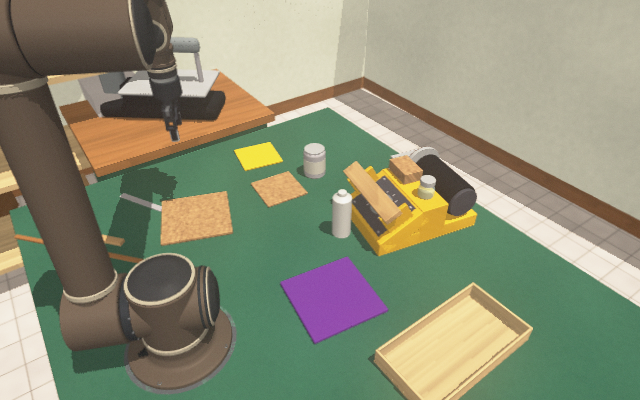

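Top view: bottle (335,184), offcut (305–383,155) over the panel, and tray (472,195). The smaller cork mat is at (251,202), with the tin beyond it at (245,156). The side view agrees: mat (278,188), bottle (342,215), tray (455,345). Next I fit the poses from the masks.

```bash
cat >> h.py <<'E'
from scipy.optimize import minimize
def box(a,b,c): # x,y centred, z from 0
    return np.array([[sx*a/2,sy*b/2,z] for sx in(-1,1) for sy in(-1,1) for z in(0,c)])
def cyl(*rz):
    t=np.linspace(0,2*np.pi,24,endpoint=False)
    return np.vstack([np.c_[r*np.cos(t),r*np.sin(t),0*t+z] for r,z in rz])
def sil(c,P):
    m=np.zeros((400*2,640*2),np.uint8); h=cv2.convexHull((proj(c,P)*2+0.5).astype(np.float32))
    cv2.fillConvexPoly(m,np.round(h*16).astype(np.int32),1,shift=4); return m>0
def pts(kind,p):  # p=x,y,z,yaw ; pitch 30deg (slope) for offcut
    V,rot=kind; return V@(R.from_euler('z',p[3])*rot).as_matrix().T+p[:3]
def fit(kind,masks,p0,free):
    M={c:cv2.resize(m.astype(np.uint8),(1280,800),interpolation=cv2.INTER_NEAREST)>0 for c,m in masks.items()}
    p0=np.array(p0,float); sc=np.array([.01,.01,.01,.1])[free]
    def cost(q):
        p=p0.copy(); p[free]+=q*sc; s=0
        for c,m in M.items():
            r=sil(c,pts(kind,p)); s-=(r&m).sum()/max((r|m).sum(),1)
        return s/len(M)
    n=len(free); x=np.zeros(n)
    for k in(2,.5):
        r=minimize(cost,x,method='Nelder-Mead',options=dict(initial_simplex=np.vstack([x,x+k*np.eye(n)]),xatol=.01,fatol=1e-4,maxiter=250)); x=r.x
    p0[free]+=x*sc; return p0,-r.fun
I=R.identity(); SL=R.from_euler('y',-30,degrees=True)
KIND=dict(bottle=(cyl((.027,0),(.027,.13),(.012,.15)),I),tin=(cyl((.037,0),(.037,.1)),I),jar=(cyl((.023,0),(.023,.055)),I),
 mat=(box(.14,.14,.008),I),tray=(box(.32,.165,.045),I),offcut=(box(.05,.25,.018),SL),offflat=(box(.05,.25,.018),I),block=(box(.06,.09,.035),I))
def masks(t,near,cams=("top","side"),verbose=True):
    out={}
    for c in cams:
        L=nets.trace(t,c); 
        if not L: continue
        uv=proj(c,near)[0]; d=min(L,key=lambda d:np.hypot(*(np.array(d["xy"])-uv)))
        if verbose: print(t,c,np.round(d["xy"]),np.round(uv),round(d["confidence"],2),d["pixels"].sum())
        if np.hypot(*(np.array(d["xy"])-uv))<25: out[c]=d["pixels"]
    return out
E
cat > m1.py <<'E'
from h import *
for c in("top","side"): optics.capture(c)
g={}
b=tri({"top":(334,191.7),"side":(339.8,229.8)}); print("bottle tri",b)
P=tri({"top":(347.1,150.8),"side":(379.6,205.6)}); print("panel tri",P)
init=dict(bottle=(atz("top",(335,184),.14),0,[0,1]),tin=(atz("top",(245,156),.1),0,[0,1]),jar=(atz("top",(371,116),.175),.12,[0,1]),
 mat=(atz("top",(251,202),.008),0,[0,1,3]),tray=(atz("top",(472,195),.02),0,[0,1,3]),block=(atz("top",(337,110),.155),.12,[0,1,3]),offcut=(atz("top",(344,156),.16),.13,[0,1,2,3]))
for t,(q,z,free) in init.items():
    q[2]=z+.02; M=masks(t,q)
    for cs in (list(M),):
        p,i=fit(KIND[t],{c:M[c] for c in cs},[q[0],q[1],z,-.1 if t!='tray' else 0.05],free); print(t,cs,np.round(p,4),round(i,3))
E
python3 m1.py
```

```text
bottle tri [0.50854784 0.08336487 0.01126608]
panel tri [0.62582699 0.04179584 0.07596498]
bottle top [335. 185.] [335. 191.] 0.77 321
bottle side [341. 214.] [339. 228.] 0.67 853
bottle ['top', 'side'] [ 0.5172  0.0838  0.     -0.1   ] 0.918
tin top [246. 155.] [249. 162.] 0.93 522
tin side [317. 163.] [313. 170.] 0.63 694
tin ['top', 'side'] [ 0.624   0.3774  0.     -0.1   ] 0.883
jar top [372. 115.] [370. 120.] 0.53 232
jar side [425. 185.] [424. 190.] 0.59 354
jar ['top', 'side'] [ 0.7209 -0.0318  0.12   -0.1   ] 0.865
mat top [251. 202.] [250. 201.] 0.86 1709
mat side [280. 187.] [279. 184.] 0.66 1148
mat ['top', 'side'] [ 0.477   0.3688  0.     -0.0801] 0.938
tray top [470. 197.] [472. 195.] 0.56 5082
tray side [453. 346.] [455. 345.] 0.77 10740
tray ['top', 'side'] [ 0.4859 -0.3709  0.      0.0205] 0.969
block top [336. 112.] [337. 112.] 0.94 631
block side [403. 172.] [405. 169.] 0.84 676
block ['top', 'side'] [ 0.7425  0.0748  0.12   -0.2499] 0.938
offcut top [344. 154.] [344. 157.] 0.72 1438
offcut side [373. 195.] [370. 187.] 0.64 1273
offcut ['top', 'side'] [ 0.6025  0.0571  0.1245 -0.2068] 0.937
```

```bash
cat >> h.py <<'E'
def down(ya): # tool z down, tool y at world angle ya
    y=np.array([np.cos(ya),np.sin(ya),0]); z=np.array([0,0,-1.]); return R.from_matrix(np.c_[np.cross(y,z),y,z])
def plan(segs,start=None):
    """segs: (pos, Rot, n, opening)"""
    s=sensors.observe(); p,r=(np.array(s["position"]),R.from_quat(s["ee_rot"])) if start is None else start
    rows=[]
    for P,Q,n,o in segs:
        P=np.array(P,float); dv=(r.inv()*Q).as_rotvec()
        for k in range(n):
            a=p+(P-p)/(n-k); sh=r.inv().apply(a-p)*1000; tv=(r.inv()*Q).as_rotvec()/(n-k)
            rows.append([np.round(sh,1).tolist(),np.round(tv,4).tolist(),o]); p=a; r=r*R.from_rotvec(tv)
    for i in range(0,len(rows),5): print(str([ [[int(v) if v==int(v) else v for v in x] if isinstance(x,list) else x for x in w] for w in rows[i:i+5]]).replace(" ",""))
    return p,r
E
python3 - <<'E'
from h import *
Q=down(1.364); b=[.517,.084]
plan([(b+[.235],Q,10,1),(b+[.108],Q,4,1)])
E
```

```text
[[[-43.2,-22.9,1.3],[0,0,-0.0233],1],[[-42.7,-23.9,1.3],[0,0,-0.0233],1],[[-42.1,-24.9,1.3],[0,0,-0.0233],1],[[-41.5,-25.8,1.3],[0,0,-0.0233],1],[[-40.9,-26.8,1.3],[0,0,-0.0233],1]]
[[[-40.3,-27.8,1.3],[0,0,-0.0233],1],[[-39.6,-28.7,1.3],[0,0,-0.0233],1],[[-38.9,-29.6,1.3],[0,0,-0.0233],1],[[-38.2,-30.5,1.3],[0,0,-0.0233],1],[[-37.5,-31.4,1.3],[0,0,-0.0233],1]]
[[[0,0,31.8],[0,0,0],1],[[0,0,31.8],[0,0,0],1],[[0,0,31.8],[0,0,0],1],[[0,0,31.7],[0,0,0],1]]
```

{"fn": "drive_tool", "kwargs": {
  "moves": [
    [[-43,-23,1],[0,0,-0.023],1],
    [[-43,-24,1],[0,0,-0.023],1],
    [[-42,-25,1],[0,0,-0.023],1],
    [[-41.5,-26,1],[0,0,-0.023],1],
    [[-41,-27,1],[0,0,-0.023],1]
  ]
}}

```text
t: 2.52
position: [0.3708, 0.2774, 0.2435]
ee_rot: [0.161, 0.987, 0.0, 0.0]
contact_force: [0.9, 1.2, -0.5]
width: 0.0854
grasp_force: 0.0
```

{"fn": "drive_tool", "kwargs": {
  "moves": [
    [[-40,-28,1],[0,0,-0.023],1],
    [[-39.5,-29,1],[0,0,-0.023],1],
    [[-39,-29.5,1],[0,0,-0.023],1],
    [[-38,-30.5,1],[0,0,-0.023],1],
    [[-37.5,-31,1],[0,0,-0.023],1]
  ]
}}

```text
t: 3.15
position: [0.5167, 0.0815, 0.2384]
ee_rot: [0.104, 0.995, 0.0, 0.0]
contact_force: [0.1, 0.0, -0.5]
width: 0.0854
grasp_force: 0.0
```

{"fn": "drive_tool", "kwargs": {
  "moves": [
    [[0,2,30],[0,0,0],1],
    [[0,0,33],[0,0,0],1],
    [[0,0,33],[0,0,0],1],
    [[0,0,33],[0,0,0],1],
    [[0,0,0],[0,0,0],1]
  ]
}}

```text
t: 3.78
position: [0.5144, 0.0846, 0.1071]
ee_rot: [0.105, 0.994, -0.001, -0.002]
contact_force: [-0.3, -0.2, 0.5]
width: 0.0855
grasp_force: 0.0
```

Run:
```python
from h import *
im=shot("side","s2"); im2=shot("top","t2")
cv2.imwrite("pics/s2c.png",np.hstack([cv2.resize(im[120:260,270:430],None,fx=2.5,fy=2.5,interpolation=3),cv2.resize(im2[100:240,270:430],None,fx=2.5,fy=2.5,interpolation=3)]))
s=sensors.observe();print(s["position"],proj("side",s["position"]),s["joint_positions"])
```

```text
[0.5165382  0.08497851 0.11014728] [[341.59397916 202.19290787]] [ 1.63044353e-01  1.59171093e-01 -3.06192998e-01  1.10506701e+00
  1.97751860e-05  3.72828937e-01]
```

View pics/s2c.png

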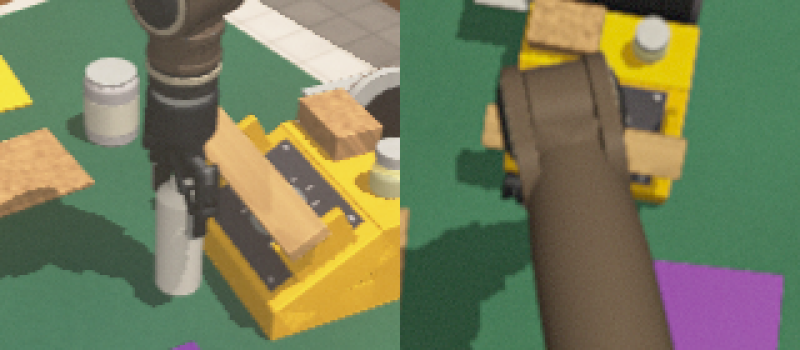

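The bottle sits centred between the open fingers, at about (178,200) in the crop, and clear of the offcut. I'll close and lift.

{"fn": "drive_tool", "kwargs": {
  "moves": [
    [[0,0,0],[0,0,0],0],
    [[0,0,0],[0,0,0],0],
    [[0,0,0],[0,0,0],0],
    [[0,0,0],[0,0,0],0],
    [[0,0,0],[0,0,0],0]
  ]
}}

```text
t: 4.5
position: [0.5172, 0.0849, 0.1111]
ee_rot: [0.105, 0.994, 0.0, 0.001]
contact_force: [-1.1, -1.1, 5.4]
width: 0.0526
grasp_force: 62.7
```

Run:
```python
from h import *
s=sensors.observe();print(s["width"],s["grasp_force"],s["position"])
z=s["position"][2]; Q=R.from_quat(s["ee_rot"]); p=s["position"]
plan([([p[0]-.01,p[1]+.02,z+.06],Q,2,0),([.477,.369,z+.06],Q,6,0),([.477,.369,z+.02],Q,2,0)])
```

```text
0.052568737909050346 62.68850950989872 [0.51719743 0.08486377 0.11107779]
[[[6.9,8.8,-30],[0,0,0],0],[[6.9,8.8,-30],[0,0,0],0],[[14.1,42,0],[0,0,0],0],[[14.1,42,0],[0,0,0],0],[[14.1,42,0],[0,0,0],0]]
[[[14.1,42,0],[0,0,0],0],[[14.1,42,0],[0,0,0],0],[[14.1,42,0],[0,0,0],0],[[0.1,0,20],[0,0,0],0],[[0.1,0,20],[0,0,0],0]]
```

{"fn": "drive_tool", "kwargs": {
  "moves": [
    [[6,9,-30],[0,0,0],0],
    [[7,9,-30],[0,0,0],0],
    [[14,42,0],[0,0,0],0],
    [[14,42,0],[0,0,0],0],
    [[14,42,0],[0,0,0],0]
  ]
}}

```text
t: 5.12
position: [0.4923, 0.2385, 0.1698]
ee_rot: [0.105, 0.994, 0.0, 0.0]
contact_force: [0.5, -0.4, -1.8]
width: 0.0524
grasp_force: 63.6
```

{"fn": "drive_tool", "kwargs": {
  "moves": [
    [[14,42,0],[0,0,0],0],
    [[14,42,0],[0,0,0],0],
    [[14,42,0],[0,0,0],0],
    [[0,0,20],[0,0,0],0],
    [[0,0,10],[0,0,0],0]
  ]
}}

```text
t: 5.75
position: [0.477, 0.3694, 0.1382]
ee_rot: [0.104, 0.995, -0.001, -0.001]
contact_force: [0.1, -0.1, -2.6]
width: 0.0524
grasp_force: 63.7
```

Run:
```python
from h import *
for c in("top","side"): optics.capture(c)
s=sensors.observe();print(s["position"],s["ee_rot"],s["width"],s["contact_force"])
q=s["position"]-[0,0,.05]
M=masks("bottle",q,("side",)); 
p,i=fit(KIND["bottle"],M,[.477,.369,.03,0],[0,2]);print(p,i)
M=masks("mat",[.477,.369,.004]); 
if M: print(fit(KIND["mat"],M,[.477,.369,0,-.08],[0,1,3]))
```

```text
[0.4769734  0.36844138 0.13804255] [ 1.04845400e-01  9.94487686e-01 -9.02354632e-04 -9.33018983e-04] 0.05243954267385909 [ 0.09737407 -0.0379399  -1.95929876]
bottle side [275. 169.] [277. 166.] 0.61 563
[0.47627783 0.369      0.02675261 0.        ] 0.7117722328854766
mat top [266. 189.] [250. 202.] 0.46 231
mat side [279. 188.] [279. 187.] 0.61 1001
(array([ 0.47607923,  0.36781601,  0.        , -0.07779015]), np.float64(0.4610431738313282))
```

{"fn": "drive_tool", "kwargs": {
  "moves": [
    [[0,0,10],[0,0,0],0],
    [[0,0,6],[0,0,0],0],
    [[0,0,2],[0,0,0],0],
    [[0,0,1],[0,0,0],0],
    [[0,0,0],[0,0,0],0]
  ]
}}

```text
t: 6.62
position: [0.4777, 0.3692, 0.1204]
ee_rot: [0.105, 0.995, 0.0, 0.0]
contact_force: [-0.1, 0.0, -1.8]
width: 0.0524
grasp_force: 63.8
```

{"fn": "drive_tool", "kwargs": {
  "moves": [
    [[0,0,1],[0,0,0],0],
    [[0,0,1],[0,0,0],0],
    [[0,0,0],[0,0,0],0]
  ]
}}

```text
t: 7.0
position: [0.4778, 0.3693, 0.1191]
ee_rot: [0.105, 0.995, 0.0, 0.0]
contact_force: [-0.7, -1.2, 4.2]
width: 0.0526
grasp_force: 64.3
```

{"fn": "drive_tool", "kwargs": {
  "moves": [
    [[0,0,0],[0,0,0],1],
    [[0,0,0],[0,0,0],1],
    [[0,0,0],[0,0,0],1],
    [[0,0,-10],[0,0,0],1],
    [[0,0,-50],[0,0,0],1]
  ]
}}

```text
t: 7.62
position: [0.4762, 0.3681, 0.1762]
ee_rot: [0.105, 0.995, -0.002, -0.002]
contact_force: [1.0, 0.5, -0.1]
width: 0.0852
grasp_force: 0.0
```

{"fn": "drive_tool", "kwargs": {
  "moves": [
    [[0,0,-55],[0,0,0.05],1],
    [[0,0,-40],[0,0,0.17],1],
    [[0,0,-20],[0,0,0.17],1]
  ]
}}

```text
t: 8.0
position: [0.478, 0.3695, 0.2971]
ee_rot: [0.298, 0.955, 0.002, 0.001]
contact_force: [0.3, -0.5, -0.2]
width: 0.0853
grasp_force: 0.0
```

```bash
cat >> h.py <<'E'
def sander_T(p): # x,y,yaw of sander -> panel centre, axes
    Rz=R.from_euler('z',p[2]); c=Rz.apply([-.035,0,.0825])+[p[0],p[1],0]
    return c,Rz.apply([np.cos(np.pi/6),0,.5]),Rz.apply([0,1,0]),Rz.apply([-.5,0,np.cos(np.pi/6)])
E
python3 - <<'E'
from h import *
im=shot("top","t3"); im2=shot("side","s3")
cv2.imwrite("pics/c3.png",np.hstack([cv2.resize(im[80:220,220:400],None,fx=2.2,fy=2.2,interpolation=3),cv2.resize(im2[130:270,260:440],None,fx=2.2,fy=2.2,interpolation=3)]))
s=sensors.observe();print(s["position"],s["joint_positions"])
M=masks("bottle",[.478,.369,.07]); 
print(fit(KIND["bottle"],M,[.477,.369,.008,0],[0,1]))
q=[.603,.057,.135];M=masks("offcut",q)
for cs in (["top","side"],["top"],["side"]):
    print(cs,fit(KIND["offcut"],{c:M[c] for c in cs},[.603,.057,.130,-.2],[0,1,3]))
print(fit(KIND["offcut"],M,[.603,.057,.130,-.2],[0,1,2,3]))
S={c:nets.spot_point("sander",c) for c in("top","side")}; P={c:nets.spot_point("panel",c) for c in("top","side")}
for D,z in((S,0),(P,.0825)):
    for c in D: print([(np.round(d["xy"]),round(d["confidence"],2),atz(c,d["xy"],z).round(4)) for d in D[c]])
E
```

```text
[0.47830643 0.36976447 0.29679256] [6.58096099e-01 2.84844723e-01 2.63356576e-01 1.54380841e+00
 1.56766121e-05 1.25822033e+00]
bottle side [277. 167.] [278. 171.] 0.69 784
(array([0.47729168, 0.3684293 , 0.008     , 0.        ]), np.float64(0.9286608260325406))
offcut top [343. 155.] [342. 154.] 0.88 1379
offcut side [372. 194.] [373. 189.] 0.8 1287
['top', 'side'] (array([ 0.59853072,  0.05329394,  0.13      , -0.19767801]), np.float64(0.935747891148985))
['top'] (array([ 0.59981345,  0.05429003,  0.13      , -0.19831741]), np.float64(0.95509348243928))
['side'] (array([ 0.59749717,  0.05415129,  0.13      , -0.20247945]), np.float64(0.9469990766389659))
(array([ 0.60048014,  0.05492239,  0.12656433, -0.20352466]), np.float64(0.9493751615448007))
[(array([349., 147.]), 0.76, array([0.6644, 0.0305, 0.    ]))]
[(array([387., 221.]), 0.73, array([ 0.6595,  0.0411, -0.    ]))]
[(array([348., 153.]), 0.57, array([0.6209, 0.0377, 0.0825]))]
[(array([382., 206.]), 0.73, array([0.6199, 0.0326, 0.0825]))]
```

View pics/c3.png

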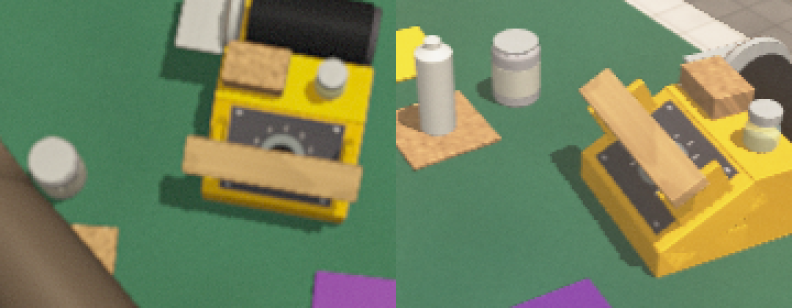

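```bash
cat >> h.py <<'E'
def slope(yaw): # tool z into panel, tool y up the slope
    c,u,y,n=sander_T([0,0,yaw]); return R.from_matrix(np.c_[y,u,-n]),n,u
E
python3 - <<'E'
from h import *
Q,n,u=slope(-.2); g=np.array([.600,.0542,.129])+.018*n
print(g)
plan([(g+.09*n,Q,9,1)])
E
```

```text
[0.5911794  0.05598802 0.14458846]
[[[-25.5,-23.5,7.8],[-0.0515,-0.034,0.1271],1],[[-28,-20.5,7.6],[-0.0515,-0.034,0.1271],1],[[-30.1,-17.2,7.6],[-0.0515,-0.034,0.1271],1],[[-31.8,-13.7,7.8],[-0.0515,-0.034,0.1271],1],[[-33.1,-9.9,8.3],[-0.0515,-0.034,0.1271],1]]
[[[-33.8,-6.1,9],[-0.0515,-0.034,0.1271],1],[[-34,-2.3,10],[-0.0515,-0.034,0.1271],1],[[-33.7,1.5,11.1],[-0.0515,-0.034,0.1271],1],[[-32.9,5.1,12.4],[-0.0515,-0.034,0.1271],1]]
```

{"fn": "drive_tool", "kwargs": {
  "moves": [
    [[-25.5,-23.5,8],[-0.0515,-0.034,0.127],1],
    [[-28,-20.5,7.5],[-0.0515,-0.034,0.127],1],
    [[-30,-17,7.5],[-0.0515,-0.034,0.127],1],
    [[-32,-13.5,8],[-0.0515,-0.034,0.127],1],
    [[-33,-10,8.5],[-0.0515,-0.034,0.127],1]
  ]
}}

```text
t: 9.12
position: [0.5165, 0.1992, 0.2535]
ee_rot: [0.576, 0.803, 0.096, 0.117]
contact_force: [1.0, -0.0, -0.2]
width: 0.0855
grasp_force: 0.0
```

{"fn": "drive_tool", "kwargs": {
  "moves": [
    [[-34,-6,9],[-0.0515,-0.034,0.127],1],
    [[-34,-2.5,10],[-0.0515,-0.034,0.127],1],
    [[-33.5,1.5,11],[-0.0515,-0.034,0.127],1],
    [[-33,5,12.5],[-0.0515,-0.034,0.127],1],
    [[0,0,0],[0,0,0],1]
  ]
}}

```text
t: 9.75
position: [0.5462, 0.0638, 0.2213]
ee_rot: [0.748, 0.611, 0.163, 0.2]
contact_force: [-0.4, -0.3, 0.2]
width: 0.0854
grasp_force: 0.0
```

Run:
```python
from h import *
Q,n,u=slope(-.2); g=np.array([.600,.0542,.129])+.018*n
s=sensors.observe();print(s["position"],s["joint_positions"],s["ee_rot"],Q.as_quat())
plan([(g+.04*n,Q,2,1),(g,Q,2,1)])
```

```text
[0.54620055 0.06383785 0.22126777] [ 0.22004694 -0.19225478 -0.52322623  0.75584715 -0.20584421  1.94130865] [0.74831667 0.61094549 0.16335084 0.20021057] [0.74778797 0.61141299 0.16382762 0.20036918]
[[[0.6,0.6,24.6],[-0.0004,0.0004,-0.0006],1],[[0.6,0.6,24.6],[-0.0004,0.0004,-0.0006],1],[[0,0,20],[0,0,0],1],[[0,0,20],[0,0,0],1]]
```

{"fn": "drive_tool", "kwargs": {
  "moves": [
    [[0.5,0.5,25],[0,0,0],1],
    [[0.5,0.5,25],[0,0,0],1],
    [[0,0,20],[0,0,0],1],
    [[0,0,19],[0,0,0],1],
    [[0,0,0],[0,0,0],1]
  ]
}}

```text
t: 10.38
position: [0.5919, 0.0579, 0.1448]
ee_rot: [0.747, 0.612, 0.163, 0.199]
contact_force: [-0.5, 0.2, 1.3]
width: 0.0855
grasp_force: 0.0
```

Run:
```python
from h import *
im2=shot("side","s4"); im=shot("top","t4")
s=sensors.observe();print(s["position"],s["contact_force"],proj("side",s["position"]))
cv2.imwrite("pics/c4.png",cv2.resize(im2[120:270,300:460],None,fx=4,fy=4,interpolation=3))
```

```text
[0.59239163 0.05795616 0.14680205] [-0.13339138  0.38643811  0.6210583 ] [[369.77317663 186.90240406]]
```

View pics/c4.png

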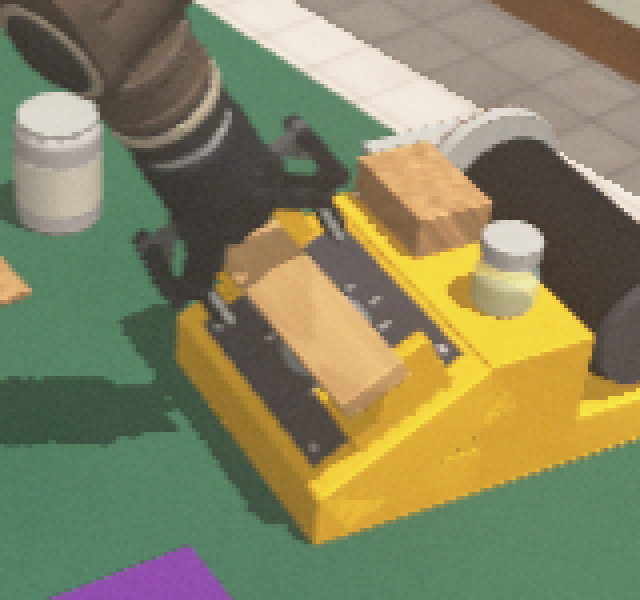

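The fingertips straddle the offcut, at crop (225,305) and (335,220), with its far half hidden behind the gripper. I'll close.

{"fn": "drive_tool", "kwargs": {
  "moves": [
    [[0,0,1],[0,0,0],0],
    [[0,0,0],[0,0,0],0],
    [[0,0,0],[0,0,0],0],
    [[0,0,0],[0,0,0],0],
    [[0,0,0],[0,0,0],0]
  ]
}}

```text
t: 11.1
position: [0.5927, 0.0575, 0.1465]
ee_rot: [0.748, 0.611, 0.165, 0.201]
contact_force: [-5.8, 0.3, 5.1]
width: 0.0488
grasp_force: 62.3
```

Run:
```python
from h import *
Q,n,u=slope(-.2)
s=sensors.observe();print(s["width"],s["grasp_force"],s["contact_force"],s["position"],s["joint_positions"])
p=s["position"];D=down(-np.pi/2+.02)
e=plan([(p+.08*n+[-.0,0,.02],Q,2,0),([.486,-.371,.2],D,11,0),([.486,-.371,.08],D,3,0)])
```

```text
0.04876214394080721 62.33737349510193 [-5.77933944  0.29577016  5.1275403 ] [0.59274855 0.05751244 0.14652523] [ 0.18395447 -0.07108831 -0.59216729  0.55572398 -0.18738821  1.90724267]
[[[0.1,5.1,-48.7],[0.001,-0.0009,-0.0002],0],[[0,5,-48.7],[0.001,-0.0009,-0.0002],0],[[-40.1,0,3.8],[0.0401,-0.0321,0.1198],0],[[-39.7,4.9,4.9],[0.0401,-0.0321,0.1198],0],[[-38.6,9.9,5.9],[0.0401,-0.0321,0.1198],0]]
[[[-36.9,14.6,6.6],[0.0401,-0.0321,0.1198],0],[[-34.7,19.2,7.1],[0.0401,-0.0321,0.1198],0],[[-31.9,23.5,7.3],[0.0401,-0.0321,0.1198],0],[[-28.6,27.4,7.3],[0.0401,-0.0321,0.1198],0],[[-24.9,30.9,6.9],[0.0401,-0.0321,0.1198],0]]
[[[-20.8,33.9,6.4],[0.0401,-0.0321,0.1198],0],[[-16.4,36.4,5.6],[0.0401,-0.0321,0.1198],0],[[-11.7,38.3,4.5],[0.0401,-0.0321,0.1198],0],[[0,0,40],[0,0,0],0],[[0,0,40],[0,0,0],0]]
[[[0,0,40],[0,0,0],0]]
```

{"fn": "drive_tool", "kwargs": {
  "moves": [
    [[0,5,-55],[0,0,0],0],
    [[0,5,-62],[0,0,0],0],
    [[-40,10,-20],[0.04,-0.032,0.12],0],
    [[-40,5,0],[0.04,-0.032,0.12],0],
    [[-39,10,0],[0.04,-0.032,0.12],0]
  ]
}}

```text
t: 11.72
position: [0.517, -0.0514, 0.278]
ee_rot: [0.863, 0.465, 0.125, 0.151]
contact_force: [0.1, -0.6, -1.6]
width: 0.0482
grasp_force: 63.1
```

Run:
```python
from h import *
s=sensors.observe();print(s["width"],s["grasp_force"],s["contact_force"],s["position"],R.from_quat(s["ee_rot"]).as_matrix()[2])
D=down(-np.pi/2+.02)
plan([([.486,-.371,.22],D,9,0)])
```

```text
0.048248934271627256 63.1179678440094 [ 0.09054844 -0.56722682 -1.58098116] [ 0.51704123 -0.05138183  0.27800675] [ 0.0757515   0.37808315 -0.92266724]
[[[-32.2,13.5,9.9],[0.0355,-0.0288,0.106],0],[[-30.3,17.1,10.2],[0.0355,-0.0288,0.106],0],[[-28,20.6,10.4],[0.0355,-0.0288,0.106],0],[[-25.3,23.8,10.4],[0.0355,-0.0288,0.106],0],[[-22.3,26.7,10.2],[0.0355,-0.0288,0.106],0]]
[[[-19.1,29.2,9.8],[0.0355,-0.0288,0.106],0],[[-15.6,31.4,9.2],[0.0355,-0.0288,0.106],0],[[-11.9,33.2,8.4],[0.0355,-0.0288,0.106],0],[[-8.1,34.5,7.5],[0.0355,-0.0288,0.106],0]]
```

{"fn": "drive_tool", "kwargs": {
  "moves": [
    [[-32,13.5,10],[0.0355,-0.029,0.106],0],
    [[-30,17,10],[0.0355,-0.029,0.106],0],
    [[-28,20.5,10.5],[0.0355,-0.029,0.106],0],
    [[-25.5,24,10.5],[0.0355,-0.029,0.106],0],
    [[-22.5,26.5,10],[0.0355,-0.029,0.106],0]
  ]
}}

```text
t: 12.35
position: [0.5004, -0.2291, 0.2451]
ee_rot: [0.971, 0.22, 0.057, 0.07]
contact_force: [0.2, -0.0, -0.3]
width: 0.0483
grasp_force: 63.1
```

{"fn": "drive_tool", "kwargs": {
  "moves": [
    [[-19,29,10],[0.0355,-0.029,0.106],0],
    [[-15.5,31.5,9],[0.0355,-0.029,0.106],0],
    [[-12,33,8.5],[0.0355,-0.029,0.106],0],
    [[-8,34.5,7.5],[0.0355,-0.029,0.106],0],
    [[0,0,0],[0,0,0],0]
  ]
}}

```text
t: 12.98
position: [0.4868, -0.3721, 0.2175]
ee_rot: [1.0, 0.01, -0.002, 0.0]
contact_force: [0.3, -0.3, -1.2]
width: 0.0479
grasp_force: 63.1
```

Run:
```python
from h import *
s=sensors.observe();print(s["width"],s["contact_force"],s["position"],R.from_quat(s["ee_rot"]).as_matrix().round(3))
im2=shot("side","s5"); optics.capture("top")
q=s["position"]-[0,0,.01]
M=masks("offcut",q)
print(fit(KIND["offflat"],M,[q[0],q[1],s["position"][2]-.018,np.pi/2+.02],[0,1,2,3]))
D=down(-np.pi/2+.02)
plan([([.486,-.371,.10],D,2,0),([.486,-.371,.035],D,3,0)])
cv2.imwrite("pics/c5.png",cv2.resize(im2[200:400,340:580],None,fx=3,fy=3,interpolation=3)[:600])
```

```text
0.04791662926354835 [ 0.2755002  -0.27731114 -1.23101383] [ 0.48683983 -0.37210015  0.21745544] [[ 1.     0.02  -0.004]
 [ 0.02  -1.    -0.001]
 [-0.004  0.001 -1.   ]]
offcut top [485. 156.] [489. 183.] 0.59 576
offcut side [453. 304.] [472. 289.] 0.65 2096
(array([ 0.49807155, -0.36227827,  0.17847406,  1.58910659]), np.float64(0.6790648246546227))
[[[-0.6,0.8,60],[0.0013,0.0006,0.0021],0],[[-0.6,0.9,60],[0.0013,0.0006,0.0021],0],[[0,0,21.7],[0,0,0],0],[[0,0,21.7],[0,0,0],0],[[0,0,21.7],[0,0,0],0]]
```

View pics/c5.png

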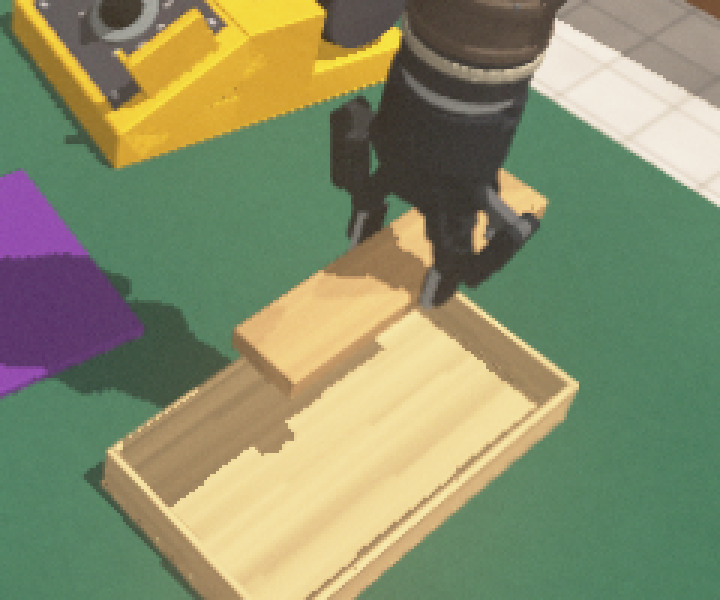

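The offcut is gripped and level-looking above the tray. Its near end corners are at crop (237,340) and (292,395), its far corner at (548,205). I'll check those against the prediction for its pitch and offset.

Run:
```python
from h import *
from scipy.optimize import least_squares
s=sensors.observe(); T=R.from_quat(s["ee_rot"])
obs=np.array([[234,335],[292,380],[291,396],[548,202]])/3+[340,200]
def f(q): # offset along tool x, tool z height of underside, pitch about tool y, yaw about z
    Q=T*R.from_euler('zy',[q[3],q[2]])
    # tool x=+x,y=-y,z down: near end -x(tool); top z=-18
    c=np.array([[-.125,-.025,-.018],[-.125,.025,-.018],[-.125,.025,0],[.125,.025,-.018]])
    return (proj("side",s["position"]+T.apply([q[0],0,q[1]])+Q.apply(c))-obs).ravel()
print(f([0,.018,0,0]).reshape(-1,2).round(1)); r=least_squares(f,[0,.018,0,0]); print(r.x,f(r.x).round(1))
```

```text
[[-0.6 -5.5]
 [ 0.7 -2.2]
 [-0.6 -1.4]
 [-0.1 -4.3]]
[0.00544503 0.03267469 0.00310929 0.01120912] [-0.1 -2.4  0.7  1.  -0.5  1.6  0.1 -0.1]
```

{"fn": "drive_tool", "kwargs": {
  "moves": [
    [[0,0,58],[0,0,0],0],
    [[0,0,58],[0,0,0],0],
    [[0,0,40],[0,0,0],0],
    [[0,0,20],[0,0,0],0],
    [[0,0,0],[0,0,0],0]
  ]
}}

```text
t: 13.8
position: [0.4862, -0.3683, 0.0428]
ee_rot: [1.0, 0.012, -0.002, 0.0]
contact_force: [0.4, 0.1, -0.4]
width: 0.0489
grasp_force: 63.1
```

{"fn": "drive_tool", "kwargs": {
  "moves": [
    [[0,0,5],[0,0,0],0],
    [[0,0,3],[0,0,0],0],
    [[0,0,0],[0,0,0],0]
  ]
}}

```text
t: 14.18
position: [0.4872, -0.3702, 0.0362]
ee_rot: [1.0, 0.012, -0.0, 0.001]
contact_force: [0.2, -0.1, -0.6]
width: 0.0491
grasp_force: 63.1
```

{"fn": "drive_tool", "kwargs": {
  "moves": [
    [[0,0,3],[0,0,0],0],
    [[0,0,2],[0,0,0],0],
    [[0,0,0],[0,0,0],0]
  ]
}}

```text
t: 14.55
position: [0.4868, -0.3701, 0.0303]
ee_rot: [1.0, 0.011, -0.001, 0.001]
contact_force: [-0.9, -0.3, 0.5]
width: 0.0484
grasp_force: 63.1
```

{"fn": "drive_tool", "kwargs": {
  "moves": [
    [[0,0,2],[0,0,0],0],
    [[0,0,2],[0,0,0],0],
    [[0,0,0],[0,0,0],0]
  ]
}}

```text
t: 14.92
position: [0.4868, -0.37, 0.0264]
ee_rot: [1.0, 0.012, -0.001, 0.001]
contact_force: [-0.2, 0.4, -0.8]
width: 0.0484
grasp_force: 63.1
```

{"fn": "drive_tool", "kwargs": {
  "moves": [
    [[0,0,1.5],[0,0,0],0],
    [[0,0,0],[0,0,0],0.85],
    [[0,0,0],[0,0,0],0.85],
    [[0,0,0],[0,0,0],0.85],
    [[0,0,-20],[0,0,0],0.85]
  ]
}}

```text
t: 15.55
position: [0.486, -0.3693, 0.0439]
ee_rot: [1.0, 0.012, -0.002, 0.0]
contact_force: [-0.4, -0.7, -0.5]
width: 0.0723
grasp_force: 0.0
```

{"fn": "drive_tool", "kwargs": {
  "moves": [
    [[0,0,-50],[0,0,0],0.85],
    [[0,0,-60],[0,0,0],0.85],
    [[0,0,-60],[0,0,-0.15],0.85],
    [[0,0,-40],[0,0,-0.15],1],
    [[0,0,0],[0,0,0],1]
  ]
}}

```text
t: 16.18
position: [0.4885, -0.3705, 0.2595]
ee_rot: [0.987, 0.161, 0.002, 0.004]
contact_force: [0.9, -0.7, -0.6]
width: 0.0855
grasp_force: 0.0
```

Run:
```python
from h import *
im2=shot("side","s6"); im=shot("top","t6")
s=sensors.observe();print(s["position"],s["joint_positions"])
M=masks("offcut",[.487,-.37,.01])
print(fit(KIND["offflat"],M,[.487,-.37,.006,np.pi/2+.02],[0,1,3]))
for t in("knob_grip","panel","sander"):
    D={c:nets.spot_point(t,c) for c in("top","side")}
    for c in D: print(t,c,[(np.round(d["xy"],1),round(d["confidence"],2)) for d in D[c]])
    if all(D.values()): print(tri({c:D[c][0]["xy"] for c in D}))
a=cv2.resize(im[75:215,290:410],None,fx=3.3,fy=3.3,interpolation=3); b=cv2.resize(im2[140:280,330:450],None,fx=3.3,fy=3.3,interpolation=3)
cv2.imwrite("pics/c6.png",np.hstack([a,b]))
```

```text
[ 0.48744205 -0.3696877   0.25509976] [-0.6475943   0.29439953  0.18457365  1.46031156 -0.0028037   2.17191251]
offcut top [469. 186.] [470. 195.] 0.58 841
offcut side [449. 350.] [453. 347.] 0.64 2548
(array([ 0.48579843, -0.37045773,  0.006     ,  1.5888328 ]), np.float64(0.7969558930763312))
knob_grip top [(array([348.9, 154.4]), 0.52), (array([348. , 153.4]), 0.33)]
knob_grip side [(array([376.9, 197.2]), 0.61)]
[0.6040049  0.03651253 0.11942111]
panel top [(array([347.7, 152.2]), 0.72)]
panel side [(array([382.7, 205.9]), 0.75)]
[0.62587555 0.03691518 0.07658445]
sander top [(array([349.2, 146.7]), 0.72)]
sander side [(array([388. , 219.3]), 0.7)]
[0.65690696 0.03248907 0.01476438]
```

View pics/c6.png

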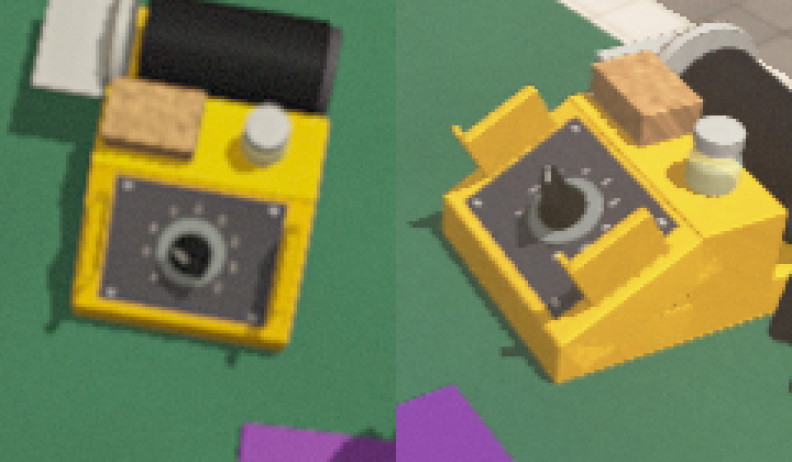

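```bash
cat > rect.py <<'E'
from h import *
def tile(im,c,C,u,y,n,h,hy,hu,W=390,H=290):
    a=np.linspace(hy,-hy,W); b=np.linspace(hu,-hu,H); A,B=np.meshgrid(a,b)
    P=C+h*n+A.reshape(-1,1)*y+B.reshape(-1,1)*u
    m=proj(c,P).reshape(H,W,2).astype(np.float32)
    return cv2.remap(im,m[...,0],m[...,1],cv2.INTER_CUBIC)
E
python3 - <<'E'
from rect import *
yaw=-.2; Rz=R.from_euler('z',yaw); Cw=np.array([.622,.036,.0825]); o=Cw-Rz.apply([-.035,0,.0825])
C,u,y,n=sander_T([o[0],o[1],yaw]); rows=[]
ims={c:cv2.imread(f"pics/{c[0]}6.png") for c in("top","side")}
for h,hy,hu in((0,.095,.0706),(.044,.045,.0335)):
    r=[]
    for c in("top","side"):
        t=tile(ims[c],c,C,u,y,n,h,hy,hu)
        if h: t=cv2.convertScaleAbs(t,alpha=1.8,beta=0)
        cv2.drawMarker(t,(195,145),(0,0,255),cv2.MARKER_CROSS,12,1); r.append(t)
    rows.append(np.hstack(r))
cv2.imwrite("pics/c7.png",np.vstack(rows))
E
```

```text
(no output)
```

View pics/c7.png

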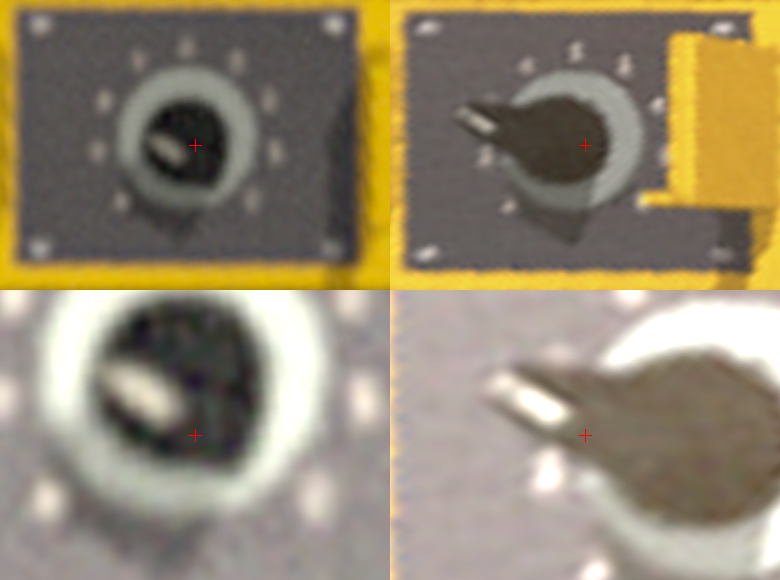

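The rectified panel squares up at yaw −0.2. Its screws are centred at tile px (187,136) in the top view and (185,140) in the side view. The white mark points about 33° above the +y direction, so roughly 78° from the lower-left off tick. Next I triangulate the axis and plan the grip.

```bash
cat > knob.py <<'E'
from h import *
yaw=-.2
_,u,y,n=sander_T([0,0,yaw]); C0=np.array([.622,.036,.0825])
def w(col,row): return C0+y*(.095-.19*col/389)+u*(.0706-.1412*row/289)
cen={"top":w(186.8,136),"side":w(185,140.3)}
C=tri({c:proj(c,cen[c])[0] for c in cen})
def Q(a): # tool x toward angle a above +y (mark direction)
    return slope(yaw)[0]*R.from_euler('z',a)
E
python3 - <<'E'
from knob import *
print(cen,C)
Cp=C.copy(); Cp=(cen["top"]+cen["side"])/2; print(Cp, (C-Cp)@n)
g=C+.037*n; print(g)
plan([(g+.09*n,Q(.576),11,.8)])
E
```

```text
{'top': array([0.62627204, 0.03897143, 0.08457647]), 'side': array([0.62466354, 0.04019455, 0.08352602])} [0.62549969 0.03954532 0.08385946]
[0.62546779 0.03958299 0.08405125] -0.00018546233950694207
[0.60736846 0.0432207  0.1159024 ]
[[[18.7,-34.2,5.4],[-0.0331,0.0351,-0.0419],0.8],[[20,-33.5,5],[-0.0331,0.0351,-0.0419],0.8],[[21.2,-32.8,4.6],[-0.0331,0.0351,-0.0419],0.8],[[22.4,-32.1,4.3],[-0.0331,0.0351,-0.0419],0.8],[[23.6,-31.2,4.1],[-0.0331,0.0351,-0.0419],0.8]]
[[[24.7,-30.4,3.9],[-0.0331,0.0351,-0.0419],0.8],[[25.8,-29.4,3.8],[-0.0331,0.0351,-0.0419],0.8],[[26.9,-28.4,3.8],[-0.0331,0.0351,-0.0419],0.8],[[28,-27.4,3.8],[-0.0331,0.0351,-0.0419],0.8],[[28.9,-26.4,3.9],[-0.0331,0.0351,-0.0419],0.8]]
[[[29.9,-25.3,4.1],[-0.0331,0.0351,-0.0419],0.8]]
```

{"fn": "drive_tool", "kwargs": {
  "moves": [
    [[18.5,-34,5.5],[-0.033,0.035,-0.042],0.8],
    [[20,-33.5,5],[-0.033,0.035,-0.042],0.8],
    [[21,-33,4.5],[-0.033,0.035,-0.042],0.8],
    [[22.5,-32,4.5],[-0.033,0.035,-0.042],0.8],
    [[23.5,-31,4],[-0.033,0.035,-0.042],0.8]
  ]
}}

```text
t: 17.3
position: [0.5215, -0.1771, 0.2272]
ee_rot: [0.957, 0.263, 0.099, 0.068]
contact_force: [0.6, 0.2, -0.3]
width: 0.0683
grasp_force: 0.0
```

{"fn": "drive_tool", "kwargs": {
  "moves": [
    [[24.5,-30.5,4],[-0.033,0.035,-0.042],0.8],
    [[26,-29.5,4],[-0.033,0.035,-0.042],0.8],
    [[27,-28.5,4],[-0.033,0.035,-0.042],0.8],
    [[28,-27.5,4],[-0.033,0.035,-0.042],0.8],
    [[29,-26.5,4],[-0.033,0.035,-0.042],0.8]
  ]
}}

```text
t: 17.92
position: [0.5559, 0.015, 0.1988]
ee_rot: [0.903, 0.357, 0.196, 0.134]
contact_force: [0.5, -0.8, 0.4]
width: 0.0685
grasp_force: 0.0
```

{"fn": "drive_tool", "kwargs": {
  "moves": [
    [[30,-25,4],[-0.033,0.035,-0.042],0.8],
    [[0,0,0],[0,0,0],0.8]
  ]
}}

```text
t: 18.18
position: [0.5621, 0.0542, 0.1923]
ee_rot: [0.89, 0.377, 0.213, 0.145]
contact_force: [0.2, -0.2, -0.8]
width: 0.0684
grasp_force: 0.0
```

Run:
```python
from knob import *
g=C+.037*n; s=sensors.observe(); print(s["position"],s["joint_positions"],s["contact_force"])
plan([(g+.03*n,Q(.576),2,.8),(g,Q(.576),2,.8)])
```

```text
[0.56211394 0.05418884 0.19233186] [ 0.18885508 -0.15548465 -0.55883965  0.6780616  -0.18892362  2.48239907] [ 0.21083637 -0.20059289 -0.7656817 ]
[[[-0.2,1.4,29.7],[-0.0011,0,0.0028],0.8],[[-0.2,1.4,29.7],[-0.0011,0,0.0028],0.8],[[0,0,15],[0,0,0],0.8],[[0,0,15],[0,0,0],0.8]]
```

{"fn": "drive_tool", "kwargs": {
  "moves": [
    [[0,1.5,30],[-0.001,0,0.003],0.8],
    [[0,1.5,29],[0,0,0],0.8],
    [[0,0,15],[0,0,0],0.8],
    [[0,0,15],[0,0,0],0.8],
    [[0,0,0],[0,0,0],0.8]
  ]
}}

```text
t: 18.8
position: [0.6083, 0.0406, 0.1167]
ee_rot: [0.891, 0.373, 0.213, 0.146]
contact_force: [-0.8, 0.9, 0.6]
width: 0.0684
grasp_force: 0.0
```

{"fn": "drive_tool", "kwargs": {
  "moves": [
    [[0,0,0],[0,0,0],0],
    [[0,0,0],[0,0,0],0],
    [[0,0,0],[0,0,0],0],
    [[0,0,0],[0,0,0],0],
    [[0,0,0],[0,0,0],0]
  ]
}}

```text
t: 19.42
position: [0.6065, 0.0436, 0.117]
ee_rot: [0.891, 0.375, 0.214, 0.143]
contact_force: [-11.7, 8.3, 6.1]
width: 0.0128
grasp_force: 58.8
```

Run:
```python
from knob import *
s=sensors.observe(); T=R.from_quat(s["ee_rot"]); print(s["width"],s["grasp_force"],s["ft_torque"],T.inv().apply(s["contact_force"]),T.inv().apply(s["position"]-C)*1000,(Q(.576).inv()*T).as_rotvec())
```

```text
0.012842031525438297 58.82399797439575 [1.59906585 2.0528364  0.63397539] [  0.40078047 -10.23466258 -11.81856294] [ 2.78998570e-02 -5.24467342e-01 -3.84463066e+01] [ 0.00565672  0.00150729 -0.00115568]
```

{"fn": "drive_tool", "kwargs": {
  "moves": [
    [[0,0,0],[0,0,-0.15],0],
    [[0,0,0],[0,0,-0.15],0],
    [[0,0,0],[0,0,-0.15],0],
    [[0,0,0],[0,0,-0.15],0],
    [[0,0,0],[0,0,0],0]
  ]
}}

```text
t: 20.05
position: [0.6063, 0.0437, 0.1169]
ee_rot: [0.74, 0.622, 0.162, 0.2]
contact_force: [-13.4, 8.9, 7.1]
width: 0.013
grasp_force: 58.9
```

```bash
cat > st.py <<'E'
from knob import *
s=sensors.observe(); T=R.from_quat(s["ee_rot"]); print(s["width"],s["grasp_force"],T.inv().apply(s["ft_torque"]),T.inv().apply(s["contact_force"]),T.inv().apply(s["position"]-C)*1000,(slope(yaw)[0].inv()*T).as_rotvec(),s["joint_positions"][5],s["t"])
E
python3 st.py
```

```text
0.013046980975721186 58.938013315200806 [ 2.34723713  1.41347887 -0.0688393 ] [  6.3319553   -9.21716531 -13.47998311] [  0.41872194  -0.65686228 -38.42215673] [ 0.00424311  0.00455765 -0.02673007] 1.848455811155059 20.05
```

Rotation is following easily with steady forces. Continuing to the stop.

{"fn": "drive_tool", "kwargs": {
  "moves": [
    [[0,0,0],[0,0,-0.15],0],
    [[0,0,0],[0,0,-0.15],0],
    [[0,0,0],[0,0,-0.15],0],
    [[0,0,0],[0,0,-0.15],0],
    [[0,0,0],[0,0,0],0]
  ]
}}

```text
t: 20.68
position: [0.6061, 0.0437, 0.1168]
ee_rot: [0.523, 0.813, 0.095, 0.238]
contact_force: [-14.8, 9.4, 6.3]
width: 0.0128
grasp_force: 59.1
```

```bash
python3 st.py
```

```text
0.012810944615327054 59.143524169921875 [ 1.25735607  2.55398367 -0.01427109] [ 11.62791748  -5.24115872 -13.57646892] [  0.79093742  -0.51048399 -38.44148604] [ 0.0030447   0.00572432 -0.62679438] 1.2484430132353215 20.675
```

{"fn": "drive_tool", "kwargs": {
  "moves": [
    [[0,0,0],[0,0,-0.08],0],
    [[0,0,0],[0,0,-0.06],0],
    [[0,0,0],[0,0,-0.05],0],
    [[0,0,0],[0,0,0],0]
  ]
}}

```text
t: 21.18
position: [0.606, 0.0436, 0.1167]
ee_rot: [0.444, 0.859, 0.072, 0.246]
contact_force: [-14.2, 9.9, 5.4]
width: 0.0123
grasp_force: 59.2
```

```bash
python3 st.py
```

```text
0.012308204952555742 59.21088516712189 [ 0.78171863  2.79234735 -0.00791611] [ 12.82687826  -2.58269021 -12.54110222] [  0.93329824  -0.45435792 -38.40655136] [ 0.00275301  0.00606267 -0.81606917] 1.059210376037776 21.175
```

{"fn": "drive_tool", "kwargs": {
  "moves": [
    [[0,0,0],[0,0,-0.04],0],
    [[0,0,0],[0,0,-0.04],0],
    [[0,0,0],[0,0,-0.04],0],
    [[0,0,0],[0,0,0],0]
  ]
}}

```text
t: 21.68
position: [0.606, 0.0436, 0.1167]
ee_rot: [0.391, 0.884, 0.057, 0.25]
contact_force: [-14.0, 9.4, 6.2]
width: 0.0129
grasp_force: 59.3
```

```bash
python3 st.py
```

```text
0.012867718431830296 59.25515592098236 [ 0.49233999  2.7840306  -0.07958694] [ 12.28856353  -1.00957839 -13.10760018] [  0.98015007  -0.40763461 -38.40084864] [ 0.00250237  0.00618732 -0.93596279] 0.9393085190175162 21.675
```

{"fn": "drive_tool", "kwargs": {
  "moves": [
    [[0,0,0],[0,0,-0.06],0],
    [[0,0,0],[0,0,-0.06],0],
    [[0,0,0],[0,0,0],0]
  ]
}}

```text
t: 22.05
position: [0.606, 0.0436, 0.1167]
ee_rot: [0.338, 0.906, 0.042, 0.253]
contact_force: [-13.8, 9.2, 5.4]
width: 0.0126
grasp_force: 59.3
```

```bash
python3 st.py
```

```text
0.012581409546173655 59.2978173494339 [ 0.13992889  2.87511652 -0.05407472] [ 12.44860628   0.27965635 -12.25128889] [  1.01100326  -0.33592299 -38.4062757 ] [ 0.00220644  0.00632665 -1.05611953] 0.8191260244999872 22.05
```

{"fn": "drive_tool", "kwargs": {
  "moves": [
    [[0,0,0],[0,0,-0.06],0],
    [[0,0,0],[0,0,-0.06],0],
    [[0,0,0],[0,0,-0.06],0],
    [[0,0,0],[0,0,0],0]
  ]
}}

```text
t: 22.55
position: [0.6059, 0.0435, 0.1167]
ee_rot: [0.255, 0.932, 0.019, 0.256]
contact_force: [-14.2, 9.3, 6.6]
width: 0.0129
grasp_force: 59.4
```

```bash
python3 st.py
python3 - <<'E'
from rect import *
from knob import C,u,y,n
rows=[]
for c in("side","top"):
    im=shot(c,c[0]+"8"); r=[]
    r.append(cv2.resize(im[140:240,320:440] if c=="side" else im[100:200,290:410],(390,290),interpolation=3)); r.append(tile(im,c,C,u,y,n,.03,.06,.0446)); rows.append(np.hstack(r))
cv2.imwrite("pics/c8.png",np.vstack(rows))
E
```

```text
0.01288610865108489 59.35803472995758 [-0.3262144   2.83106861 -0.06090191] [ 11.96585332   2.60688004 -13.53044403] [  1.04874006  -0.20782816 -38.41661667] [ 0.00175252  0.00650143 -1.2361104 ] 0.6391287059265047 22.55
```

View pics/c8.png

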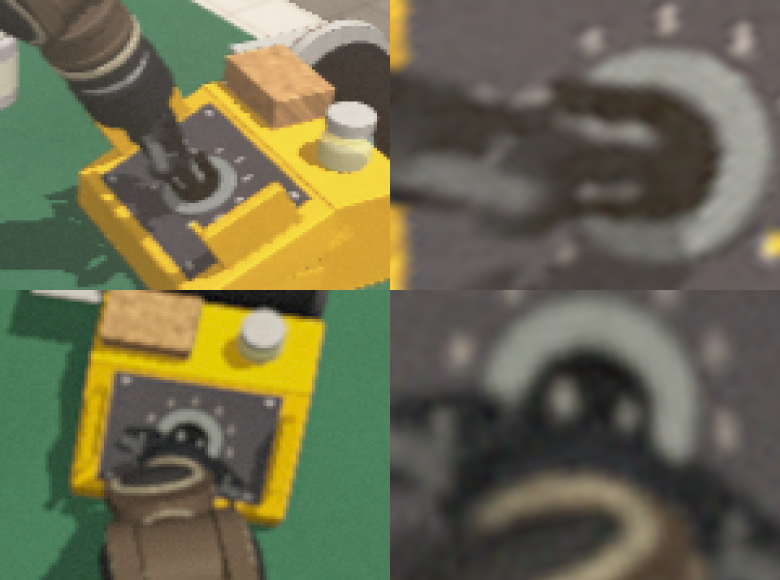

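The fingers are still squarely on the bar, their tips near (600,160) in the tile, and the opening and torque are unchanged. So the stop hasn't been reached, and I keep turning with torque checks.

{"fn": "drive_tool", "kwargs": {
  "moves": [
    [[0,0,0],[0,0,-0.08],0],
    [[0,0,0],[0,0,-0.08],0],
    [[0,0,0],[0,0,-0.08],0],
    [[0,0,0],[0,0,0],0]
  ]
}}

```text
t: 23.15
position: [0.6059, 0.0435, 0.1167]
ee_rot: [0.141, 0.956, -0.012, 0.256]
contact_force: [-14.4, 8.0, 6.6]
width: 0.0127
grasp_force: 59.4
```

```bash
python3 st.py
```

```text
0.012739099394402783 59.42808151245117 [-0.91677943  2.72730817 -0.04732376] [ 10.84778409   4.06141463 -13.52483738] [ 1.12377975e+00 -2.66482578e-02 -3.84188129e+01] [ 1.17364374e-03  6.76593062e-03 -1.47626682e+00] 0.3989904564580667 23.15
```

{"fn": "drive_tool", "kwargs": {
  "moves": [
    [[0,0,0],[0,0,-0.08],0],
    [[0,0,0],[0,0,-0.08],0],
    [[0,0,0],[0,0,-0.08],0],
    [[0,0,0],[0,0,-0.08],0],
    [[0,0,0],[0,0,0],0]
  ]
}}

```text
t: 23.78
position: [0.6064, 0.0432, 0.1173]
ee_rot: [-0.008, 0.966, -0.051, 0.252]
contact_force: [-16.0, 10.4, 7.9]
width: 0.013
grasp_force: 158.7
```

```bash
python3 st.py; python3 -c "
from h import *
print(sensors.observe()['joint_torque'])"
```

```text
0.012972917229433088 158.67074500769377 [-1.9802556   2.41323372  3.99348733] [  9.6736474    9.34476915 -15.65379445] [  0.31406967   0.04078617 -38.68044409] [-1.30996075e-03  6.68509883e-03 -1.78679996e+00] 0.0874879532733857 23.775
[ -3.36556502 -30.43869138  39.50936079  -7.79589862  -3.30291085
  -4.18208554]
```

The stop is reached: torque jumped to 4 N·m. I'll release while still pressed against it and back straight off.

{"fn": "drive_tool", "kwargs": {
  "moves": [
    [[0,0,0],[0,0,0],0.6],
    [[0,0,0],[0,0,0],0.6],
    [[0,0,0],[0,0,0],0.6],
    [[0,0,-40],[0,0,0],0.6],
    [[0,0,-60],[0,0,0],0.6]
  ]
}}

```text
t: 24.4
position: [0.5583, 0.0507, 0.2031]
ee_rot: [-0.01, 0.966, -0.055, 0.251]
contact_force: [1.8, -0.2, 1.0]
width: 0.051
grasp_force: 0.0
```

{"fn": "drive_tool", "kwargs": {
  "moves": [
    [[0,0,-60],[0,0,0],0.6],
    [[0,0,-60],[0,0,0],0.6],
    [[0,0,-40],[0,0,0],0.6],
    [[0,0,0],[0,0,0],0.6]
  ]
}}

```text
t: 24.9
position: [0.4814, 0.0676, 0.3474]
ee_rot: [-0.011, 0.965, -0.054, 0.257]
contact_force: [0.9, -0.2, 0.3]
width: 0.0516
grasp_force: 0.0
```

Run:
```python
from rect import *
from knob import C,u,y,n
s=sensors.observe(); print(s["position"],s["contact_force"],s["width"])
im=shot("side","s9"); im2=shot("top","t9")
a=np.hstack([tile(im,"side",C,u,y,n,.044,.045,.0335,400,300),cv2.convertScaleAbs(tile(im2,"top",C,u,y,n,.044,.045,.0335,400,300),alpha=1.8)])
b=np.hstack([cv2.resize(im,(480,300),interpolation=cv2.INTER_AREA),cv2.resize(im2[80:280,200:],None,fx=300/200*.48,fy=300/200*.48)[:, :320] if 0 else cv2.resize(im2[60:280,220:455],(320,300))])
cv2.imwrite("pics/c9.png",np.vstack([a,b]))
for t,q in(("tin",[.624,.377,.05]),("bottle",[.478,.369,.08])):
    M=masks(t,q); print(fit(KIND[t],M,[q[0],q[1],.008 if t=="bottle" else 0,0],[0,1]))
for t,q in(("jar",[.721,-.032,.145]),("block",[.7425,.075,.135])):
    M=masks(t,q); print(fit(KIND[t],M,[q[0],q[1],.12,-.2],[0,1,3] if t=="block" else [0,1]))
```

```text
[0.48141687 0.06756891 0.3474078 ] [ 0.91632123 -0.24458667  0.25322334] 0.051596691838938905
tin top [247. 155.] [245. 156.] 0.96 530
tin side [318. 163.] [314. 160.] 0.95 712
(array([0.62435001, 0.37831055, 0.        , 0.        ]), np.float64(0.8926811320011665))
bottle top [249. 197.] [246. 198.] 0.77 357
bottle side [280. 168.] [278. 168.] 0.87 742
(array([0.47812783, 0.36737036, 0.008     , 0.        ]), np.float64(0.9163253711379177))
jar top [370. 118.] [370. 116.] 0.56 204
jar side [428. 188.] [427. 187.] 0.61 367
(array([ 0.72075271, -0.03181409,  0.12      , -0.2       ]), np.float64(0.8272524671851518))
block top [337. 113.] [336. 111.] 0.63 590
block side [406. 176.] [405. 170.] 0.6 650
(array([ 0.74176295,  0.07484805,  0.12      , -0.23883338]), np.float64(0.9051731044287944))
```

View pics/c9.png

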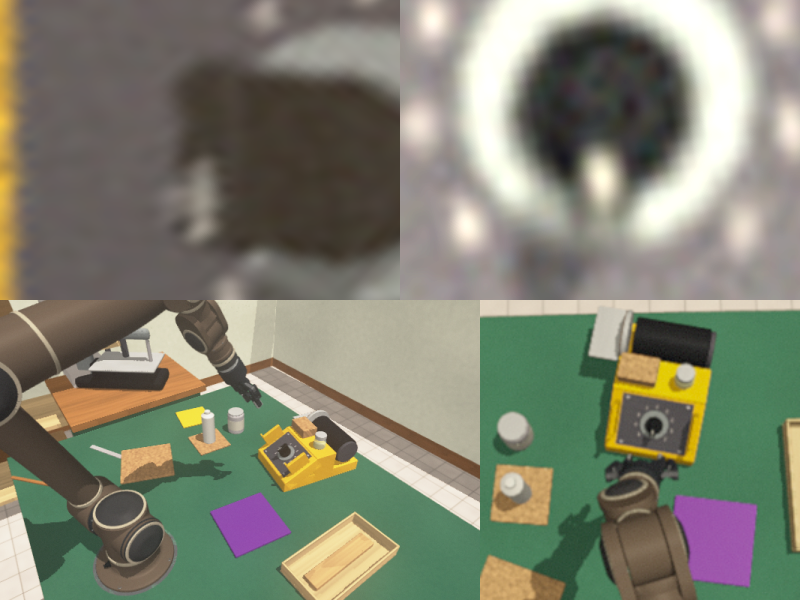

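The bottle stands on the mat, the offcut is in the tray and the bystanders haven't moved. The mark now points straight down the slope (tile px (600,178)), about −90°, but the gripper read −102° at the stop. The knob may have sprung back on release, so I'll grip it again and load the stop gently.

Run:
```python
from knob import *
g=C+.039*n-.001*u
plan([(g+.03*n,Q(-1.63),4,.6),(g,Q(-1.63),2,.6)])
```

```text
[[[0.5,0.7,57],[-0.0004,-0.0003,0.0408],0.6],[[0.6,0.6,57],[-0.0004,-0.0003,0.0408],0.6],[[0.6,0.6,57],[-0.0004,-0.0003,0.0408],0.6],[[0.6,0.5,57],[-0.0004,-0.0003,0.0408],0.6],[[0,0,15],[0,0,0],0.6]]
[[[0,0,15],[0,0,0],0.6]]
```

{"fn": "drive_tool", "kwargs": {
  "moves": [
    [[0.5,0.5,57],[0,0,0.041],0.6],
    [[0.5,0.5,57],[0,0,0.041],0.6],
    [[0.5,0.5,57],[0,0,0.041],0.6],
    [[0.5,0.5,57],[0,0,0.041],0.6],
    [[0,0,15],[0,0,0],0.6]
  ]
}}

```text
t: 26.02
position: [0.5972, 0.044, 0.1265]
ee_rot: [0.069, 0.964, -0.035, 0.254]
contact_force: [-0.7, 0.2, 0.3]
width: 0.051
grasp_force: 0.0
```

{"fn": "drive_tool", "kwargs": {
  "moves": [
    [[0,0,15],[0,0,0],0.6],
    [[0,0,0],[0,0,0],0],
    [[0,0,0],[0,0,0],0],
    [[0,0,0],[0,0,0],0],
    [[0,0,0],[0,0,0],0]
  ]
}}

```text
t: 26.65
position: [0.6064, 0.0435, 0.1204]
ee_rot: [0.069, 0.963, -0.033, 0.258]
contact_force: [-5.4, 0.1, 7.5]
width: 0.013
grasp_force: 58.8
```

```bash
python3 st.py
```

```text
0.013036574956901732 58.80441833753139 [0.07908031 0.78567447 0.8428118 ] [ 0.90350714 -0.93250664 -9.1211022 ] [-1.53617227e+00  4.62970984e-04 -4.13465095e+01] [-0.00239109 -0.00254527 -1.62759453] 0.24959965150572708 26.65
```

Torque is already 0.84 N·m at −1.63, which extrapolates to a stop near −1.59. That matches the picture, so the knob is at its stop. I'll release under this light load and back away.

{"fn": "drive_tool", "kwargs": {
  "moves": [
    [[0,0,0],[0,0,0],0.6],
    [[0,0,0],[0,0,0],0.6],
    [[0,0,0],[0,0,0],0.6],
    [[0,0,-40],[0,0,0],0.6],
    [[0,0,-60],[0,0,0],0.6]
  ]
}}

```text
t: 27.28
position: [0.5555, 0.053, 0.2034]
ee_rot: [0.069, 0.964, -0.034, 0.255]
contact_force: [1.4, 0.5, 1.2]
width: 0.0509
grasp_force: 0.0
```

{"fn": "drive_tool", "kwargs": {
  "moves": [
    [[0,0,-60],[0,0,0],0.6],
    [[0,0,-60],[0,0,0],0.6],
    [[0,0,0],[0,0,0],0.6],
    [[0,0,0],[0,0,0],0.6]
  ]
}}

```text
t: 27.78
position: [0.498, 0.0654, 0.3085]
ee_rot: [0.068, 0.963, -0.034, 0.257]
contact_force: [0.3, -0.5, -0.7]
width: 0.051
grasp_force: 0.0
```

Run:
```python
from rect import *
from knob import C,u,y,n
def mark(im,c):
    t=tile(im,c,C,u,y,n,.044,.03,.03,301,301).astype(int).min(2); 
    # white mark: bright blob within 22mm of axis surrounded by black
    yy,xx=np.mgrid[:301,:301]; m=((xx-150)**2+(yy-150)**2<110**2)&(t>90)
    k,l,s,cn=cv2.connectedComponentsWithStats(m.astype(np.uint8)); return [(s[i,4],(cn[i]-150).round(0)/5) for i in range(1,k) if s[i,4]>100]
for tag in("9","10"):
    for c in("top","side"):
        im=shot(c,c[0]+"10") if tag=="10" else cv2.imread(f"pics/{c[0]}9.png"); print(tag,c,mark(im,c))
print(sensors.observe()["position"],sensors.observe()["t"])
M=masks("offcut",[.487,-.37,.01]); print(fit(KIND["offflat"],M,[.487,-.37,.006,np.pi/2+.02],[0,1,3]))
print(order.sign_off())
```

```text
9 top [(np.int32(2890), array([-16.6,   7.6])), (np.int32(3814), array([14.4, 10.4])), (np.int32(1245), array([0.4, 6.6]))]
9 side [(np.int32(14708), array([-10.2,   2.2]))]
10 top [(np.int32(2989), array([-16.4,   7.8])), (np.int32(3840), array([14.2, 10.6])), (np.int32(1219), array([0.6, 6.8]))]
10 side [(np.int32(14705), array([-10.2,   1.8]))]
[0.49781505 0.06516034 0.30672932] 27.875
offcut top [472. 195.] [470. 195.] 0.82 1195
(array([ 0.48684249, -0.37216021,  0.006     ,  1.59177888]), np.float64(0.9233910169161967))
the job is handed in; nothing more can be done
None
```

The job is handed in: the bottle stands upright on the smaller cork mat, the offcut lies flat in the tray, the knob is at its anticlockwise stop (confirmed by torque), and the jar, tin and sanding block have not moved.

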